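Find and open the unlocked hatch of a lint collector

ROBOT

A 6-joint arm with a two-finger parallel gripper is mounted at the origin on the work surface. World frame = base frame: x ahead of the robot, y to its left, z up, the work surface at z = 0. Lengths are in m, angles in rad, forces in N, time in s.
With the tool pointing down it reaches from about 0.35 to 0.8 m from the base axis. Payload 7.3 kg.
Tool frame: the origin (TCP) lies at the very end of the fingers, on their centre line; the grasp point (between the pads) lies 19 mm behind it; z points along the fingers, y is the direction in which the jaws open and shut (so a half turn about z gives the same grasp; the last joint's range is limited). The gripper opens to 85 mm and grips with 20 to 120 N. Pads are 22 mm wide; open, the fingers measure 114 mm over their backs; the gripper's body (76 mm by 85 mm) begins 54 mm behind the grasp point. The pads swing forward as they close: fully open they stand 13 mm farther back than shut.
Start: joints at [1.091, 0.342, 1.524, -0, 1.275, -0.146], TCP at [0.172, 0.496, 0.231] pointing down, gripper open.
Joint ranges: [-2.53, 2.53], [-0.77, 2.02], [0.04, 2.7], [-1, 4.14], [0.28, 2.66], [-3.11, 3.11]. Speed limits (rad/s): [2.57, 2.57, 3.14, 3.14, 3.14, 3.14].

INTERFACE

Orientations are given as a unit quaternion [w, x, y, z].
In Python, from workcell import bot gives the robot as it stands. The module is installed in compiled form; this text tells all that it offers.
- The arm moves only by the tool arm_command, never from a script. Its argument "steps" is one flat list of numbers, 7 for each row, row after row: the shift along the world's x, y, z in cm, then the turn, a rotation vector about the world's x, y, z in degrees, then the closure in counts, from 0 (fully open) to 255 (shut). A call has 1 to 20 rows; each row shifts and turns the pose as measured when the row begins; what a row does not reach is not made up. A row lasts 1/8 s, in which the tool goes at most 62.5 mm and 10.7 degrees, less where a joint would pass 70% of its speed; a pose out of reach is approached as far as the arm can. A call with a gripper value outside its range is refused whole. The fingers move at their own pace and stop on an object; "newtons" is the grip in N (left out, the last holds). Time passes only in rows, so rows that do not move let the fingers close. It gives the time, the measured TCP pose, the force and the opening at its end, in the units of the state.
- bot.get_state(): the state, without advancing time (a new reading comes with each control period).
- bot.snapshot(name): name is "side" or "top" or "wrist"; returns the picture (480x640x3 uint8, blue, green, red); there is no depth.
- bot.camera_model(name): a dict with "fx", "fy", "cx", "cy" (pixels), "dist_coeffs" ([k1, k2, p1, p2, k3] as OpenCV has them; the pictures are not rectified), "R" (3x3) and "t" (3): a world point X has camera coordinates R X + t. Camera axes: x right, y down, z forward; pixel columns grow to the right and rows downward; lengths in m; the calibration is good to about 2 mm. A picture is of the moment at which its call begins: read the wrist's pose just before it. camera_model takes no time and is no camera call; for the wrist camera it gives the pose at the moment of the call.
- bot.hand_in(): hands the job in, once; it reports no verdict.
The state is a dict: "t": time; "joint_positions": joint angles; "dq": joint speeds; "effort": joint torques, N m; "tcp_pos": TCP position; "eef_rot": TCP orientation; "contact_force": force on the tool from outside, world axes, zero at the start; "wrist_torque": the same for the moment, N m; "grip_width": finger opening in m.
Only numpy, scipy, OpenCV 4.12 (cv2) and the standard library are available. Lean on these libraries where they do the work, as an engineer would, in place of code of your own. Each camera call takes 0.05 s, during which the arm holds its last target.

TASK

Four identical hatches lie flush in the top of the lint collector; three are locked from below and one has been left unlocked for cleaning. With closed fingertips press lightly near the front edge (the ribbed one, nearest the robot) of the hatches to find the one that rocks, then push its front down into the well and on until it stands fully open against its stop, and leave it open. Do not force the locked hatches, and do not lift or shift the things standing about.

Things in the scene. Friction and masses are not known exactly. Their poses are not given: they have to be found in the camera images.
- collector: Lint collector: low fixed cabinet, 240 mm (x, front to rear) x 500 mm (y) x 120 mm high, steel top, grey sides. Origin at the centre of its underside; x points away from its front (robot) side, y left along the row of hatches. Four identical flush hatches, centres at y = +172.5, +57.5, -57.5, -172.5 mm, each a plate 115 (x) x 90 (y) x 6 mm, from x = -68 to +47 mm, over a well free to 65 mm depth
- press_1 (a point): Press point of hatch 1, the leftmost (+y end): level with the cabinet's top face, mid-width, 16 mm behind the front edge (three short ribs), 59 mm in front of the axle. Fixed to the cabinet, axes as collector. The unlocked hatch starts to turn at 3 to 4 N here and gives freely; the locked ones have 1 mm play, then a stiff sprung stop (about 8 N per mm)
- press_2 (a point): Press point of hatch 2, the second from the left: level with the cabinet's top face, mid-width, 16 mm behind the front edge (three short ribs), 59 mm in front of the axle. Fixed to the cabinet, axes as collector. The unlocked hatch starts to turn at 3 to 4 N here and gives freely; the locked ones have 1 mm play, then a stiff sprung stop (about 8 N per mm)
- press_3 (a point): Press point of hatch 3, the third from the left: level with the cabinet's top face, mid-width, 16 mm behind the front edge (three short ribs), 59 mm in front of the axle. Fixed to the cabinet, axes as collector. The unlocked hatch starts to turn at 3 to 4 N here and gives freely; the locked ones have 1 mm play, then a stiff sprung stop (about 8 N per mm)
- press_4 (a point): Press point of hatch 4, the rightmost (-y end): level with the cabinet's top face, mid-width, 16 mm behind the front edge (three short ribs), 59 mm in front of the axle. Fixed to the cabinet, axes as collector. The unlocked hatch starts to turn at 3 to 4 N here and gives freely; the locked ones have 1 mm play, then a stiff sprung stop (about 8 N per mm)
- hatch_1 (a joint): Tilt of hatch 1, rad: 0 closed, flush; grows as the 75 mm in front of the axle sinks into the well and the 40 mm behind it rises; stop at 1.05 (60 deg), fully open. The axle lies along y at cabinet x = +7 mm, 3 mm below the top. The rear rests on a ledge and cannot be pressed down. Stiff: stays at whatever angle it is left. Locked hatches reach 0.05 at most under a light press (20 N)
- hatch_2 (a joint): Tilt of hatch 2, rad: 0 closed, flush; grows as the 75 mm in front of the axle sinks into the well and the 40 mm behind it rises; stop at 1.05 (60 deg), fully open. The axle lies along y at cabinet x = +7 mm, 3 mm below the top. The rear rests on a ledge and cannot be pressed down. Stiff: stays at whatever angle it is left. Locked hatches reach 0.05 at most under a light press (20 N)
- hatch_3 (a joint): Tilt of hatch 3, rad: 0 closed, flush; grows as the 75 mm in front of the axle sinks into the well and the 40 mm behind it rises; stop at 1.05 (60 deg), fully open. The axle lies along y at cabinet x = +7 mm, 3 mm below the top. The rear rests on a ledge and cannot be pressed down. Stiff: stays at whatever angle it is left. Locked hatches reach 0.05 at most under a light press (20 N)
- hatch_4 (a joint): Tilt of hatch 4, rad: 0 closed, flush; grows as the 75 mm in front of the axle sinks into the well and the 40 mm behind it rises; stop at 1.05 (60 deg), fully open. The axle lies along y at cabinet x = +7 mm, 3 mm below the top. The rear rests on a ledge and cannot be pressed down. Stiff: stays at whatever angle it is left. Locked hatches reach 0.05 at most under a light press (20 N)
- weight_mid (a point): Bystander: brass calibration weight, 34 mm across, 50 mm high, standing on the cabinet's top behind the hatches; point half-way up
- jar_mid (a point): Bystander: clear jar, 42 mm across, 58 mm high, standing on the cabinet's top behind the hatches; point half-way up
- loupe_mid (a point): Bystander: small folding magnifier stand, 26 x 34 x 25 mm high, on the cabinet's top in front of the hatches; point half-way up
- brush_mid (a point): Bystander: flat hand brush, 265 mm long, 30 mm wide, 28 mm high, lying on the bench; point half-way up, 8 mm from its middle
- tray_mid (a point): Bystander: open steel tray 90 x 130 x 30 mm on the bench; point at its centre
- can_mid (a point): Bystander: open metal sample can, 76 mm across, 100 mm high, on the bench left of the cabinet; point half-way up
- driver_mid (a point): Bystander: screwdriver lying on the bench right of the cabinet; point on its axis, 12 mm above the bench

How it is judged:
On the way:
1. the unlocked hatch rocks under the finger, its front edge dipped (value of joint any of hatch_1, hatch_2, hatch_3, hatch_4 above 0.15 rad), for 0.1 s.
At the end, for the whole second after the job is handed in: One hatch stands open by at least 0.95 rad (its stop is at 1.05) and is still, the other three are closed (below 0.05 rad), and each bystander is within 20 mm of where it started (((value of joint hatch_1 above 0.95 rad and value of joint each of hatch_2, hatch_3, hatch_4 below 0.05 rad) or (value of joint hatch_2 above 0.95 rad and value of joint each of hatch_1, hatch_3, hatch_4 below 0.05 rad) or (value of joint hatch_3 above 0.95 rad and value of joint each of hatch_1, hatch_2, hatch_4 below 0.05 rad) or (value of joint hatch_4 above 0.95 rad and value of joint each of hatch_1, hatch_2, hatch_3 below 0.05 rad)) and velocity of joint each of hatch_1, hatch_2, hatch_3, hatch_4 below 0.05 rad/s and distance of each of weight_mid, jar_mid, loupe_mid, brush_mid, tray_mid, can_mid, driver_mid from where it was at the start of the episode below 0.02 m); the robot touches nothing.
It fails at once if a hatch or the cabinet is pressed with more than 60 N (contact force between any of the fingers, the arm and collector above 60 N).
It fails at once if a bystander is lifted or shifted by more than 20 mm (distance of any of weight_mid, jar_mid, loupe_mid, brush_mid, tray_mid, can_mid, driver_mid from where it was at the start of the episode above 0.02 m).
It also fails if it takes over 48 s, if anything falls off the work surface, if the arm or the gripper's body presses on something with over 40 N, if the wrist force passes 120 N, or if a joint passes its speed limit or range.

## Working session

There is one attempt and no reset: what is moved stays moved. The work goes in short steps, Python scripts to look and compute and a tool call to move; the robot and the scene stay as the last step left them, time stands still between calls to the robot, and variables do not carry over. Pictures are saved under pics/ and viewed, and the job is handed in when it is done.

Besides the shell and the picture viewer there is one more tool, called after "Emit:" by a JSON object that holds its "op" and its "data", one argument or row to a line. arm_command: Moves the arm, as the interface text tells. Its arguments: {"type":"object","properties":{"steps":{"type":"array"},"newtons":{"type":"number"}},"required":["steps"]}

```bash
mkdir -p pics; python3 - <<'E'
from workcell import bot
import cv2
for n in("top","side"):
    cv2.imwrite(f"pics/{n}0.png",bot.snapshot(n)); m=bot.camera_model(n); print(n,m)
s=bot.get_state();print(s)
E
```

```text
top {'fx': 482.8076439352096, 'fy': 482.8076439352096, 'cx': 319.4165787772484, 'cy': 235.9007727513863, 'dist_coeffs': array([0.02815087, 0.        , 0.        , 0.        , 0.        ]), 'R': array([[-0.00281458, -0.99996763, -0.00753773],
       [-0.98092693,  0.00422585, -0.19433088],
       [ 0.19435645,  0.006847  , -0.98090708]]), 't': array([1.28695823e-03, 5.19299032e-01, 1.30331333e+00])}
side {'fx': 523.1963197968078, 'fy': 523.1963197968078, 'cx': 321.2480326441385, 'cy': 245.68321572051184, 'dist_coeffs': array([-0.04559939,  0.        ,  0.        ,  0.        ,  0.        ]), 'R': array([[ 0.93564735, -0.35293082, -0.00196785],
       [-0.2558256 , -0.67435159, -0.69267828],
       [ 0.24314049,  0.64860602, -0.72124402]]), 't': array([-0.49198776,  0.19693889,  1.26647847])}
{'t': 0.1, 'joint_positions': array([ 1.09096270e+00,  3.42641796e-01,  1.52486956e+00,  1.92010813e-05,
        1.27538058e+00, -1.46008656e-01]), 'dq': array([-0.00166802, -0.0007752 , -0.00268626, -0.0005632 ,  0.00046314,
       -0.00073205]), 'effort': array([ 8.26499090e-04, -4.34449196e+01, -2.46490574e+01, -2.86957920e-04,
        4.51750180e-03,  2.67056244e-06]), 'tcp_pos': array([0.1718466 , 0.49573301, 0.23071941]), 'eef_rot': array([-2.08722898e-04,  1.66141268e-01,  9.86101748e-01, -6.15269656e-04]), 'contact_force': array([-0.14828346, -1.100764  ,  0.59240776]), 'wrist_torque': array([-0.01582661,  0.00030846,  0.04027256]), 'grip_width': 0.08551237479836511}
```

View pics/top0.png

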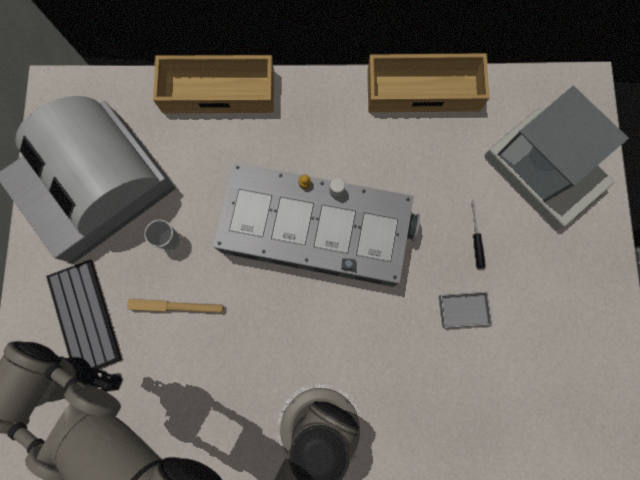

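View pics/side0.png

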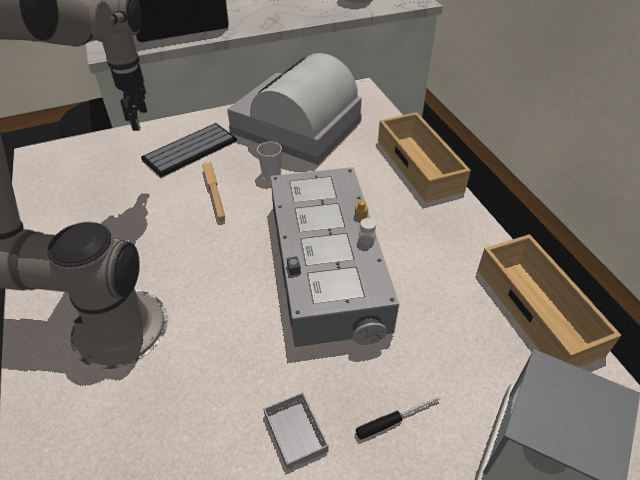

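The top view shows the cabinet from about (215,165) to (412,283), with the hatches at (250,213), (293,221), (335,229) and (377,237). The loupe is at (348,264). I'll zoom in to get accurate corners.

```bash
python3 - <<'E'
import cv2
a=cv2.imread("pics/top0.png")[155:295,205:425]
cv2.imwrite("pics/top0z.png",cv2.resize(a,None,fx=3.6,fy=3.6,interpolation=cv2.INTER_CUBIC))
a=cv2.imread("pics/side0.png")[160:350,260:410]
cv2.imwrite("pics/side0z.png",cv2.resize(a,None,fx=3,fy=3,interpolation=cv2.INTER_CUBIC))
E
```

```text
(no output)
```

View pics/top0z.png

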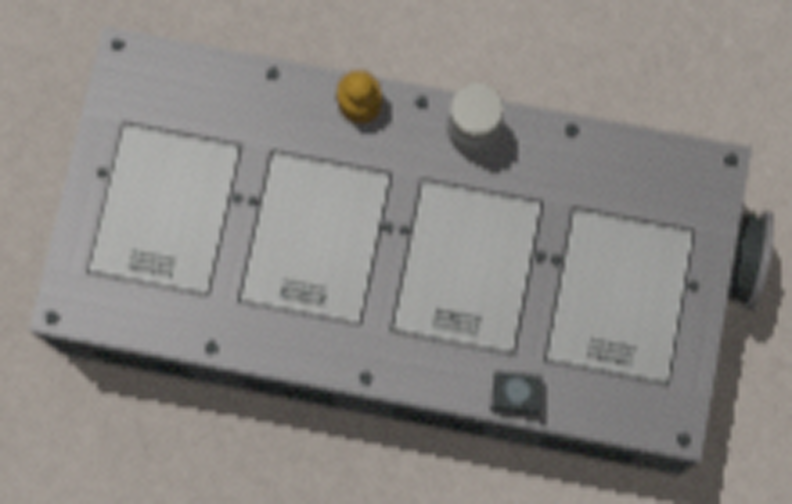

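View pics/side0z.png

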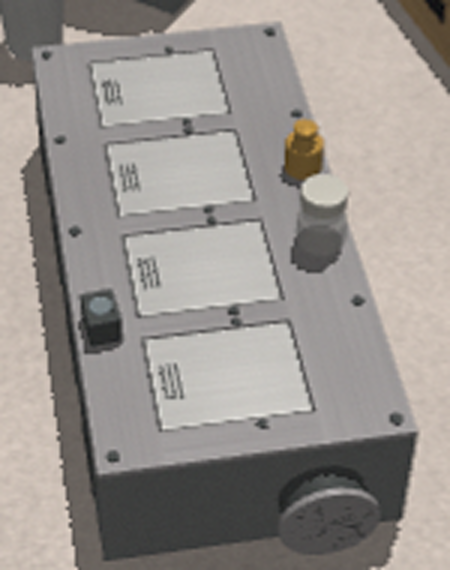

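Corners read from the zooms: in top, hatch 1 is (123,122), (240,145), (210,295), (88,270) and hatch 4 is (573,207), (693,230), (668,382), (545,361). I'll fit the planar pose from both views.

```bash
cat > h.py <<'E'
import numpy as np, cv2
from workcell import bot
def proj(n,X,m=None):
    m=m or bot.camera_model(n)
    K=np.array([[m['fx'],0,m['cx']],[0,m['fy'],m['cy']],[0,0,1.]])
    return cv2.projectPoints(np.asarray(X,float).reshape(-1,3),cv2.Rodrigues(m['R'])[0],m['t'],K,m['dist_coeffs'])[0][:,0]
def W(p,X):
    c,s=np.cos(p[2]),np.sin(p[2]);X=np.asarray(X,float).reshape(-1,3)
    return np.c_[p[0]+c*X[:,0]-s*X[:,1],p[1]+s*X[:,0]+c*X[:,1],X[:,2]]
E
python3 - <<'E'
from h import *
from scipy.optimize import least_squares
def hc(y):return [[.047,y+.045,.12],[.047,y-.045,.12],[-.068,y-.045,.12],[-.068,y+.045,.12]]
X=np.array(hc(.1725)+hc(-.1725))
t=np.array([(123,122),(240,145),(210,295),(88,270),(573,207),(693,230),(668,382),(545,361)])/3.6+[205,155]
# side order: same
s=np.array([(213,50),(230,113),(102,127),(90,63),(291,320),(314,410),(161,431),(143,340)])/3+[260,160]
mt,ms=bot.camera_model("top"),bot.camera_model("side")
for nm,w in(("top",(1,0)),("side",(0,1)),("both",(1,1))):
    f=lambda p:np.r_[w[0]*(proj(0,W(p,X),mt)-t).ravel(),w[1]*(proj(0,W(p,X),ms)-s).ravel()]
    r=least_squares(f,[.5,0,-.2]);print(nm,r.x.round(4),np.sqrt((r.fun**2).mean()).round(2))
p=r.x
np.save("p.npy",p)
pr=W(p,[[-.052,y,.12] for y in(.1725,.0575,-.0575,-.1725)]);print(pr.round(4))
print("pull dir -x",np.cos(p[2]),np.sin(p[2]))
# loupe in collector
from numpy.linalg import solve
def back(n,uv,z):
    m=mt if n=="top" else ms
    K=np.array([[m['fx'],0,m['cx']],[0,m['fy'],m['cy']],[0,0,1.]])
    q=cv2.undistortPoints(np.array([[uv]],float),K,m['dist_coeffs'])[0,0]
    d=m['R'].T@np.r_[q,1];c=-m['R'].T@m['t'];return c+d*(z-c[2])/d[2]
for nm,uv,z in(("loupe",(519/3.6+205,395/3.6+155),.145),("weight",(360/3.6+205,90/3.6+155),.165),("jar",(477/3.6+205,110/3.6+155),.178)):
    v=back("top",uv,z)[:2]-p[:2];c,s_=np.cos(p[2]),np.sin(p[2]);print(nm,(c*v[0]+s_*v[1]).round(3),(-s_*v[0]+c*v[1]).round(3))
E
```

```text
top [ 0.5467  0.0122 -0.197 ] 0.28
side [ 0.5473  0.0118 -0.1972] 0.23
both [ 0.547  0.012 -0.197] 0.38
[[ 0.5298  0.1913  0.12  ]
 [ 0.5073  0.0785  0.12  ]
 [ 0.4848 -0.0342  0.12  ]
 [ 0.4623 -0.147   0.12  ]]
pull dir -x 0.9806636860614437 -0.19570062554928674
loupe -0.102 -0.112
weight 0.093 0.043
jar 0.09 -0.044
```

Both views agree to under 1 mm, so the pose is good. Next I move over hatch 1 with the fingers closing and the yaw lined up.

Emit:
{"op": "arm_command", "data": {
  "steps": [4.0,-3.4,0.2,0,0,1,255,4.0,-3.4,0,0,0,1,255,4.0,-3.4,0,0,0,1,255,4.0,-3.4,0,0,0,1,255,4.0,-3.4,0,0,0,1,255,4.0,-3.4,0,0,0,1,255,4.0,-3.4,-1,0,0,1,255,4.0,-3.4,-2,0,0,1,255],
  "newtons": 40
}}

```text
t: 1.1
tcp_pos: [0.4975, 0.2162, 0.201]
eef_rot: [-0.0, 0.091, 0.996, -0.001]
contact_force: [1.3, 0.8, -0.8]
grip_width: 0.0
```

Emit:
{"op": "arm_command", "data": {
  "steps": [1.8,-1.4,-2.5,0,0,0,255,1.4,-1.1,-2.5,0,0,0,255,0,0,-1.3,0,0,0,255,0,0,0,0,0,0,255]
}}

```text
t: 1.6
tcp_pos: [0.5311, 0.187, 0.1332]
eef_rot: [-0.003, 0.094, 0.996, -0.002]
contact_force: [-0.2, -0.0, -0.0]
grip_width: -0.0001
```

```bash
python3 - <<'E'
from h import *
a=bot.snapshot("side")[100:360,180:460]
cv2.imwrite("pics/s1.png",cv2.resize(a,None,fx=2.2,fy=2.2))
s=bot.get_state();print(s['tcp_pos'],s['contact_force'])
E
```

```text
[0.53144337 0.18715579 0.13391051] [0.16204556 0.25295089 0.24291894]
```

View pics/s1.png

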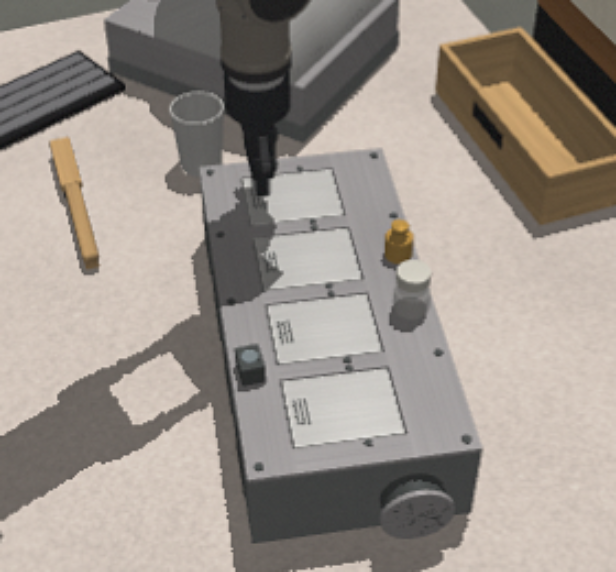

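The fingertip, at (263,190), stands over hatch 1's ribs. I'll press gently in small rows.

Emit:
{"op": "arm_command", "data": {
  "steps": [0,0.3,-0.8,0,0,0,255,0,0,-0.3,0,0,0,255,0,0,-0.2,0,0,0,255]
}}

```text
t: 2.02
tcp_pos: [0.5315, 0.1923, 0.1227]
eef_rot: [-0.0, 0.092, 0.996, -0.001]
contact_force: [-0.4, 0.8, 0.4]
grip_width: 0.0001
```

Emit:
{"op": "arm_command", "data": {
  "steps": [0,0,-0.15,0,0,0,255]
}}

```text
t: 2.15
tcp_pos: [0.5315, 0.1924, 0.1213]
eef_rot: [0.0, 0.092, 0.996, -0.001]
contact_force: [0.3, 0.3, -0.3]
grip_width: -0.0002
```

Emit:
{"op": "arm_command", "data": {
  "steps": [0,0,-0.15,0,0,0,255]
}}

```text
t: 2.28
tcp_pos: [0.5315, 0.1925, 0.1199]
eef_rot: [0.0, 0.092, 0.996, -0.001]
contact_force: [-0.4, -0.6, 1.6]
grip_width: 0.0002
```

Emit:
{"op": "arm_command", "data": {
  "steps": [0,0,-0.1,0,0,0,255]
}}

```text
t: 2.4
tcp_pos: [0.5315, 0.1925, 0.1191]
eef_rot: [0.0, 0.092, 0.996, -0.001]
contact_force: [-2.1, -0.1, 4.3]
grip_width: 0.0
```

Emit:
{"op": "arm_command", "data": {
  "steps": [0,0,-0.1,0,0,0,255]
}}

```text
t: 2.52
tcp_pos: [0.5315, 0.1925, 0.1188]
eef_rot: [0.001, 0.092, 0.996, -0.001]
contact_force: [-3.7, -0.2, 9.1]
grip_width: -0.0001
```

Emit:
{"op": "arm_command", "data": {
  "steps": [0,0,-0.1,0,0,0,255]
}}

```text
t: 2.65
tcp_pos: [0.5315, 0.1925, 0.1188]
eef_rot: [0.001, 0.092, 0.996, -0.001]
contact_force: [-3.7, -0.7, 9.2]
grip_width: -0.0002
```

Hatch 1 takes 9 N with only about 1 mm of give, so it is locked. On to hatch 2.

Emit:
{"op": "arm_command", "data": {
  "steps": [0,0,1.5,0,0,0,255,-0.8,-3.8,0.5,0,0,0,255,-0.8,-3.8,0,0,0,0,255,-0.8,-3.8,0,0,0,0,255,0,0,-0.5,0,0,0,255,0,0,0,0,0,0,255]
}}

```text
t: 3.4
tcp_pos: [0.5091, 0.0761, 0.1382]
eef_rot: [0.004, 0.092, 0.996, -0.0]
contact_force: [-0.2, 0.6, 0.4]
grip_width: -0.0
```

Emit:
{"op": "arm_command", "data": {
  "steps": [-0.1,0.2,-0.8,0,0,0,255,0,0,-0.6,0,0,0,255,0,0,-0.3,0,0,0,255,0,0,-0.1,0,0,0,255]
}}

```text
t: 3.9
tcp_pos: [0.5085, 0.0805, 0.119]
eef_rot: [0.004, 0.09, 0.996, -0.0]
contact_force: [-0.1, -0.6, 2.2]
grip_width: -0.0001
```

Emit:
{"op": "arm_command", "data": {
  "steps": [0,0,-0.1,0,0,0,255]
}}

```text
t: 4.03
tcp_pos: [0.5085, 0.0805, 0.1181]
eef_rot: [0.004, 0.09, 0.996, -0.0]
contact_force: [-1.2, -1.0, 1.8]
grip_width: -0.0001
```

Emit:
{"op": "arm_command", "data": {
  "steps": [0,0,-0.1,0,0,0,255]
}}

```text
t: 4.15
tcp_pos: [0.5085, 0.0805, 0.1172]
eef_rot: [0.004, 0.09, 0.996, -0.0]
contact_force: [-1.1, -0.6, 2.6]
grip_width: -0.0002
```

Emit:
{"op": "arm_command", "data": {
  "steps": [0,0,-0.1,0,0,0,255]
}}

```text
t: 4.28
tcp_pos: [0.5085, 0.0805, 0.1163]
eef_rot: [0.004, 0.09, 0.996, -0.0]
contact_force: [-1.3, 0.6, 1.8]
grip_width: -0.0003
```

Hatch 2 is giving freely at about 2 N, so I'll continue to confirm it.

Emit:
{"op": "arm_command", "data": {
  "steps": [0,0,-0.2,0,0,0,255,0,0,-0.3,0,0,0,255,0,0,-0.3,0,0,0,255]
}}

```text
t: 4.65
tcp_pos: [0.5091, 0.0804, 0.1083]
eef_rot: [0.005, 0.09, 0.996, -0.0]
contact_force: [0.3, -1.8, 2.6]
grip_width: -0.0
```

It has sunk 11 mm at under 3 N, so hatch 2 is the unlocked one. Now I push it down and then rearward along the opening arc.

Emit:
{"op": "arm_command", "data": {
  "steps": [0,0,-0.5,0,0,0,255,0,0,-0.5,0,0,0,255,0,0,-0.5,0,0,0,255,0.5,-0.1,-0.45,0,0,0,255,0.5,-0.1,-0.45,0,0,0,255]
}}

```text
t: 5.28
tcp_pos: [0.518, 0.0789, 0.0819]
eef_rot: [0.003, 0.09, 0.996, 0.0]
contact_force: [-2.8, 1.1, 1.1]
grip_width: 0.0
```

Emit:
{"op": "arm_command", "data": {
  "steps": [0.35,-0.07,-0.2,0,0,0,255,0.35,-0.07,-0.2,0,0,0,255]
}}

```text
t: 5.52
tcp_pos: [0.5238, 0.0777, 0.0763]
eef_rot: [0.001, 0.09, 0.996, 0.0]
contact_force: [-3.9, 2.1, 0.3]
grip_width: 0.0002
```

```bash
python3 - <<'E'
from h import *
a=bot.snapshot("side")[100:360,180:460]
cv2.imwrite("pics/s2.png",cv2.resize(a,None,fx=2.2,fy=2.2))
s=bot.get_state();p=np.load("p.npy");d=s['tcp_pos'][:2]-p[:2];c,q=np.cos(p[2]),np.sin(p[2])
print(s['tcp_pos'],s['contact_force'],c*d[0]+q*d[1],-q*d[0]+c*d[1])
E
```

```text
[0.52426537 0.07760603 0.07606717] [-3.13460303  1.66017908 -0.03413606] -0.03515136775382988 0.05990149905888772
```

View pics/s2.png

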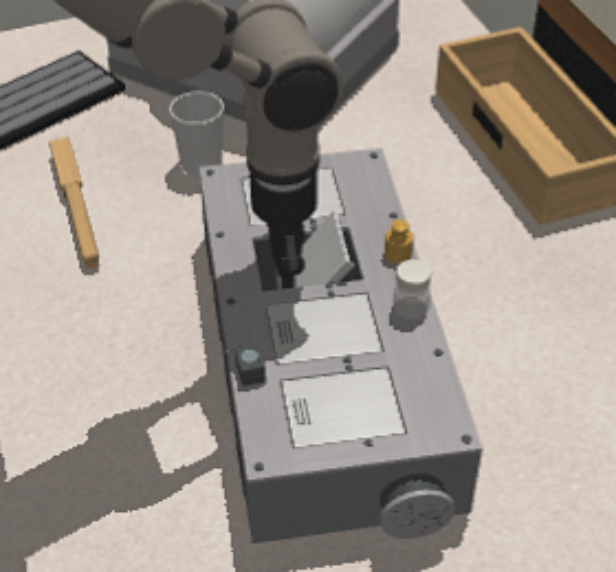

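The hatch is well tilted, its rear raised at about (335,260). I keep pushing rearward until the stop shows in the force.

Emit:
{"op": "arm_command", "data": {
  "steps": [0.3,-0.06,0.05,0,0,0,255,0.2,-0.04,0.05,0,0,0,255]
}}

```text
t: 5.82
tcp_pos: [0.5288, 0.0765, 0.0767]
eef_rot: [0.0, 0.09, 0.996, -0.0]
contact_force: [-4.8, 1.1, -0.4]
grip_width: -0.0
```

Emit:
{"op": "arm_command", "data": {
  "steps": [0.2,-0.04,0.05,0,0,0,255]
}}

```text
t: 5.95
tcp_pos: [0.5307, 0.0761, 0.0772]
eef_rot: [-0.0, 0.09, 0.996, -0.0]
contact_force: [-4.8, 0.5, -0.5]
grip_width: 0.0002
```

Emit:
{"op": "arm_command", "data": {
  "steps": [0.2,-0.04,0,0,0,0,255]
}}

```text
t: 6.08
tcp_pos: [0.531, 0.076, 0.077]
eef_rot: [-0.002, 0.09, 0.996, -0.0]
contact_force: [-13.0, 2.2, 5.5]
grip_width: 0.0004
```

Emit:
{"op": "arm_command", "data": {
  "steps": [0.2,-0.04,0,0,0,0,255]
}}

```text
t: 6.2
tcp_pos: [0.5309, 0.076, 0.077]
eef_rot: [-0.005, 0.09, 0.996, 0.0]
contact_force: [-11.5, 2.6, 6.5]
grip_width: 0.0002
```

It is firm at 13 N with no further motion, so the stop is reached. I withdraw forward, then up.

Emit:
{"op": "arm_command", "data": {
  "steps": [-0.5,0.1,0,0,0,0,255,-0.7,0.14,0.5,0,0,0,255,0,0,2,0,0,0,255,0,0,4,0,0,0,255,0,0,4.5,0,0,0,255,-4,0,3,0,0,0,255,-5,1,2,0,0,0,255,-4,3,0,0,0,0,255,-2,4,0,0,0,0,255,-1,4,0,0,0,0,255,0,4,0,0,0,0,255,0,4,0,0,0,0,255,0,0,0,0,0,0,255]
}}

```text
t: 7.82
tcp_pos: [0.3619, 0.2829, 0.2529]
eef_rot: [0.016, 0.092, 0.996, 0.004]
contact_force: [-0.9, 1.0, -0.9]
grip_width: 0.0001
```

```bash
python3 - <<'E'
from h import *
I={n:bot.snapshot(n) for n in("top","side")}
p=np.load("p.npy")
print(bot.get_state()['contact_force'])
# predicted rear edge corners & front edge for tilt angles
ms=bot.camera_model("side");mt=bot.camera_model("top")
for th in (.8,.95,1.05):
    X=[[.007+.04*np.cos(th)-.003*np.sin(th),.0575+k*.045,.117+.04*np.sin(th)+.003*np.cos(th)] for k in(1,-1)]
    print(th,proj(0,W(p,X),ms).round(1).tolist(),proj(0,W(p,X),mt).round(1).tolist())
cv2.imwrite("pics/s3.png",cv2.resize(I["side"][160:350,240:420],None,fx=3,fy=3,interpolation=cv2.INTER_CUBIC))
cv2.imwrite("pics/t3.png",cv2.resize(I["top"][155:295,205:425],None,fx=3.6,fy=3.6,interpolation=cv2.INTER_CUBIC))
cv2.imwrite("pics/t3f.png",I["top"])
E
```

```text
[-0.26306359  0.62918382 -0.69714679]
0.8 [[333.0, 196.1], [339.4, 219.3]] [[278.7, 199.3], [312.1, 205.6]]
0.95 [[331.2, 195.3], [337.5, 218.5]] [[278.2, 200.7], [311.7, 207.0]]
1.05 [[329.9, 194.9], [336.1, 218.1]] [[277.8, 201.8], [311.4, 208.1]]
```

View pics/s3.png

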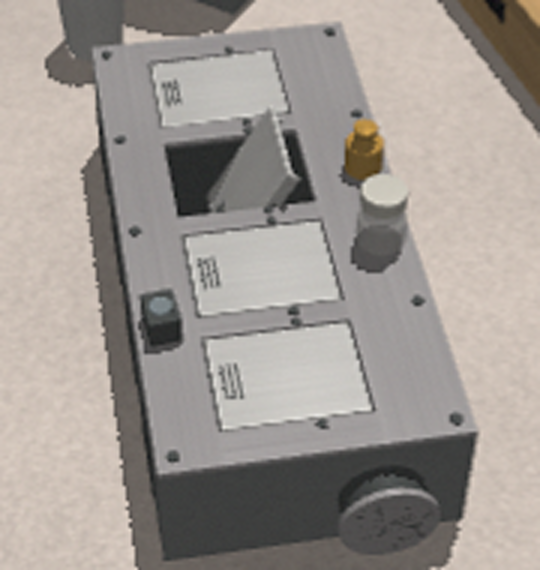

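View pics/t3.png

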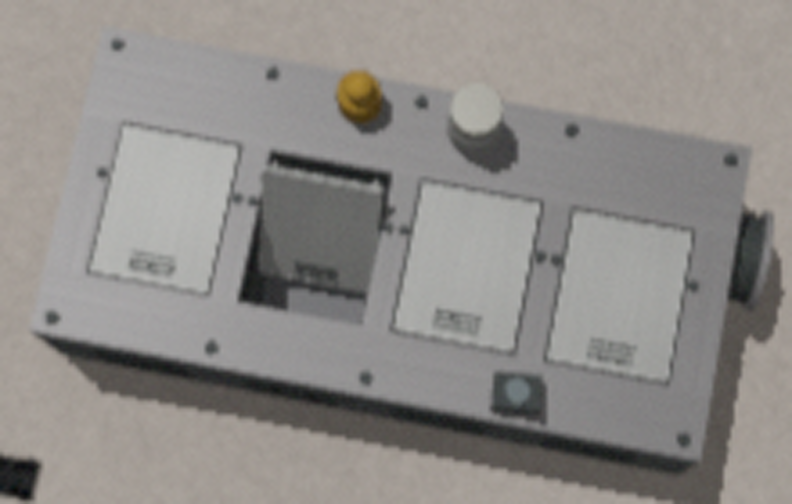

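View pics/t3f.png

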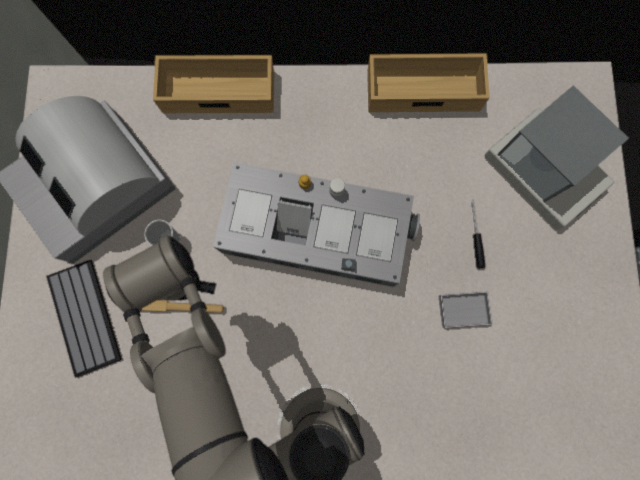

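```bash
python3 -c "
from workcell import bot
print(bot.hand_in())"
```

```text
the job is handed in; nothing more can be done
None
```

Hatch 2, second from the left, was the unlocked one. It now stands open against its stop, and the job is handed in. The clock read about 8 s of the 48 s allowed.

- **Finding it:** Hatch 1 held 9 N with about 1 mm of give, so it is locked. Hatch 2 turned freely at 2–3 N, a little under the 3–4 N stated. I did not press hatches 3 and 4.
- **Opening it:** I pushed its front down and then rearward until it held firm at about 13 N with no further motion. Then I withdrew the fingers clear.
- **Last checks:**
  - In both views the raised rear edge lies within about 1–2 pixels of where a tilt of 1.05 rad would put it. At this resolution, pictures alone separate 0.95 from 1.05 only narrowly, so the firm stop is the stronger evidence.
  - The other three hatches look flush.
  - The bystanders show no movement in the pictures. The arm partly hides the brush and comes close to the can in the last top view, but it passed well above both.
  - The force reading at the end was near zero, so the arm is touching nothing.

No check failed.

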